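Gauge the mast socket of a scale-model set

TASK

Take the depth gauge out of its stand and lower it upright into the mast socket beside the model house until the rod rests on the bottom; do not drop it in or press hard, for the model is delicate and the socket's floor is thin plaster. Then gently push the stiff collar down the rod until it lies flat on the model base, so that it marks the depth, and leave the gauge standing there, released. Leave the other things where they are.

Things in the scene. Friction and masses are not known exactly. Their poses are not given: they have to be found in the camera images.
- gauge: depth gauge: a plain round steel rod, 12 mm diameter, 105 mm long, with a 1.5 mm chamfered foot, carrying an aluminium collar (see collar_under). 120 g in all, varying by a third. Origin at the centre of the rod's lower end, z up along the rod. It starts upright in the stand, its lower end 28 mm deep in the stand's hole; the top 31 mm or more of the rod, above the collar, is free to grip.
- rod_tip (a point): centre of the rod's lower end (the same point as the gauge's origin)
- collar_under (a point): centre of the collar's underside, on the rod's axis. The collar is a disc of 36 mm diameter, 12 mm high, round the rod; it starts 56 to 62 mm above the rod's lower end and stays where it is put: pushing it along the rod takes about 4 to 6 N, and it cannot come off.
- stand: plain wooden block 70 x 70 x 45 mm with a vertical 13.8 mm hole, 28 mm deep, in the middle of its top; fixed. Origin at the centre of its underside.
- model: wooden model base, 170 mm (its x) x 260 mm (its y) x 62 mm high, fixed, with a dark model house (100 x 85 mm footprint, roof and chimney up to 135 mm above the base) on its +y end, and the mast socket in the bare -y end. Origin at the centre of its underside.
- socket (a point): centre of the mast socket's mouth, in the plane of the base's top (62 mm above the table), at (0, -70 mm) in the base's frame. A thin flush metal ring, 30 mm across, surrounds it. A vertical round blind hole, 13.6 mm diameter with a 1.5 mm chamfer; its depth is not known, only that it lies between 34 and 52 mm: it has to be felt. The house wall is 105 mm away; the socket is 60 mm from the nearest edges of the base.
- socket_bed: the plaster that closes the socket from below and forms its floor. Its origin lies on the socket's axis at the underside of the base, whatever the depth of the socket, so it does not tell the depth.
- paint_jar: bystander: closed jar, 48 mm diameter, 60 mm high; origin at the centre of its underside
- screwdriver: bystander: screwdriver 160 mm long lying on the table
- tin: bystander: round flat steel tin, 60 mm diameter, 35 mm high; origin at the centre of its underside
Not all that is in view belongs to the job. Leave any orange or pink look-alike of the gauge alone.

How it is judged:
By the outcome, as a careful person would: the job done as asked, in the order asked, and still so for the second after the job is handed in, with the robot touching nothing.
It also fails if it takes over 51 s, if anything falls off the work surface, if the arm or the gripper's body presses on something with over 40 N, if the wrist force passes 120 N, or if a joint passes its speed limit or range.

ROBOT

A 6-joint arm with a two-finger parallel gripper is mounted at the origin on the work surface. World frame = base frame: x ahead of the robot, y to its left, z up, the work surface at z = 0. Lengths are in m, angles in rad, forces in N, time in s.
With the tool pointing down it reaches from about 0.35 to 1 m from the base axis. Payload 7.1 kg.
Tool frame: the origin (TCP) lies at the very end of the fingers, on their centre line; the grasp point (between the pads) lies 19 mm behind it; x points along the fingers, y is the direction in which the jaws open and shut, and the axes are right-handed (so a half turn about x gives the same grasp; the last joint's range is limited). The gripper opens to 85 mm and grips with 20 to 120 N. Pads are 22 mm wide; open, the fingers measure 114 mm over their backs; the gripper's body (76 mm by 85 mm) begins 54 mm behind the grasp point. The pads swing forward as they close: fully open they stand 13 mm farther back than shut.
Start: joints at [-1.218, 0.423, 1.63, -0, 1.089, -0.019], TCP at [0.227, -0.582, 0.231] pointing down, gripper open.
Joint ranges: [-3, 3], [-0.9, 2.11], [0.09, 2.58], [-1.31, 4.45], [0.11, 2.69], [-2.54, 2.54]. Speed limits (rad/s): [2.39, 2.39, 3.01, 3.14, 3.14, 3.14].

INTERFACE

Orientations are given as a unit quaternion [x, y, z, w].
In Python, from station import arm gives the robot as it stands.
- The arm moves only by the shell command python3 -m creep 'ROWS' [FORCE]. ROWS is a JSON object of lists of equal length, an entry for each row: "claw": the closure in counts, from 0 (fully open) to 255 (shut); "slide": the shift along the tool's x, y, z in mm, a list of three; "rot": the turn, a rotation vector about the tool's x, y, z in degrees, a list of three. A call has 1 to 20 rows; each row is the pose to reach, as a shift and turn from the pose measured when the call began, along the tool's axes at that moment; what a row does not reach only later rows make up. A row lasts 1/12 s, in which the tool goes at most 41.7 mm and 7.16 degrees, less where a joint would pass 70% of its speed; a pose out of reach is approached as far as the arm can. A call with a gripper value outside its range is refused whole. The fingers move at their own pace and stop on an object; FORCE is the grip in N (left out, the last holds). Time passes only in rows, so rows that repeat a pose let the fingers close. It gives the time, the measured TCP pose, the force and the opening at its end, in the units of the state.
- arm.sense(): the state, without advancing time (a new reading comes with each control period).
- arm.snapshot(name): name is "scene" or "side" or "wrist"; returns a dict with "frame" (384x512x3 uint8, red, green, blue), "z_map" (384x512 float32, m along the optical axis (not along the pixel's ray), 0 where there is no reading), "K" (3x3 intrinsics, pixels), "R" (3x3) and "t" (3): a world point X has camera coordinates R X + t. Camera axes: x right, y down, z forward; pixel columns grow to the right and rows downward; lengths in m; the calibration is good to about 2 mm. A picture is of the moment at which its call begins.
- arm.finish_job(): hands the job in, once; it reports no verdict.
Trained networks look in the newest picture that a camera, given by its name, has taken for a name from the list of things; names that differ only in an ending like _2 or _b are one class to them, and where a whole thing is asked for, a point or a joint stands for the part that bears it (a point fixed in the world has none). Each returns a list of dicts, best first, with "p" (0 to 1); they miss things now and then, are a little off and sometimes report something else, mostly with a low value. They report only what shows in the picture. A call takes as long as a camera call. They do not tell look-alikes from the thing itself.
- arm.boxes_of(camera, label): "box" ([centre column, centre row, width, height] in pixels, round what is visible of it).
- arm.place_of(camera, label): "xy" ([column, row] in pixels: a listed point, or the origin of a listed thing).
The state is a dict: "t": time; "q": joint angles; "dq": joint speeds; "effort": joint torques, N m; "position": TCP position; "orientation": TCP orientation; "wrist_force": force on the tool from outside, world axes, zero at the start; "moment": the same for the moment, N m; "opening": finger opening in m.
Only numpy, scipy, OpenCV 4.12 (cv2) and the standard library are available. Lean on these libraries where they do the work, as an engineer would, in place of code of your own. Each camera call takes 0.05 s, during which the arm holds its last target.

## Working session

There is one attempt and no reset: what is moved stays moved. The work goes in short steps, Python scripts to look and compute and a shell command to move; the robot and the scene stay as the last step left them, time stands still between calls to the robot, and variables do not carry over. Pictures are saved under pics/ and viewed, and the job is handed in when it is done.

```bash
ls; mkdir -p pics; cat > h.py <<'E'
import numpy as np, cv2
from station import arm
def snap(n,f=None):
    s=arm.snapshot(n)
    if f: cv2.imwrite('pics/'+f,cv2.cvtColor(s['frame'],cv2.COLOR_RGB2BGR))
    return s
def px2w(s,u,v,d=None,z=None):
    K,R,t=s['K'],s['R'],s['t']
    r=np.linalg.inv(K)@np.array([u,v,1.0])
    c=-R.T@t; w=R.T@r
    if z is not None: return c+w*(z-c[2])/w[2]
    return c+w*d
def proj(s,X):
    p=s['K']@(s['R']@np.array(X)+s['t']); return p[:2]/p[2]
E
python3 - <<'E'
from h import *
np.set_printoptions(precision=4,suppress=True)
st=arm.sense()
for k,v in st.items(): print(k,np.round(v,4))
for c in ["scene","side","wrist"]:
    s=snap(c,c+'0.png'); print(c,-s['R'].T@s['t'],s['K'][0,0])
    for l in ["gauge","collar_under","rod_tip","stand","model","socket"]:
        for r in arm.place_of(c,l)[:3]: print(l,np.round(r['xy'],1),round(r['p'],2))
        for r in arm.boxes_of(c,l)[:3]if l in("gauge","stand","model") else []: print('  box',l,np.round(r['box'],1),round(r['p'],2))
E
```

```text
pics
t 0.0
q [-1.218   0.4238  1.6307 -0.      1.0886 -0.019 ]
dq [-0.0007 -0.0002 -0.0015 -0.0007  0.0006 -0.0019]
effort [  0.0016 -55.7375 -28.1735   0.0001   0.0074   0.    ]
position [ 0.2269 -0.5818  0.2306]
orientation [-0.6948 -0.1312  0.695  -0.1302]
wrist_force [ 0.4251 -0.4726 -0.0289]
moment [ 0.0217 -0.0239  0.0201]
opening 0.0853
scene [ 1.1964 -0.2433  0.9306] 407.7301574343272
gauge [168.6 232.5] 0.68
gauge [195.6 187.6] 0.6
gauge [218.  183.5] 0.6
  box gauge [213.9 173.7  13.6  28. ] 0.63
  box gauge [196.4 201.8  13.2  23.3] 0.59
  box gauge [192.2 176.6  10.6  26.9] 0.59
collar_under [198.9 202.1] 0.7
collar_under [217. 173.] 0.65
collar_under [167.6 223.3] 0.6
rod_tip [194.2 189.9] 0.75
rod_tip [217.  185.5] 0.61
rod_tip [199.1 211.1] 0.49
stand [205.5 214.9] 0.65
  box stand [201.3 214.1  32.8  39.1] 0.65
  box stand [352.6 165.9 116.2  89.3] 0.37
  box stand [202.4 251.3  25.3  28.1] 0.29
model [347.3 182.2] 0.9
  box model [353.4 167.4 115.3  88.6] 0.61
socket [322.3 170.7] 0.97
side [ 0.4814 -0.911   0.9418] 481.94050953024134
gauge [291.8 305.8] 0.69
gauge [267.  271.7] 0.68
gauge [224.3 288.3] 0.67
  box gauge [270.8 256.7  14.5  28.6] 0.78
  box gauge [296.  291.8  17.3  29.1] 0.74
  box gauge [223.9 244.3  14.3  26.7] 0.59
collar_under [222.  248.2] 0.64
collar_under [225.9 271.9] 0.5
collar_under [266.8 253.7] 0.46
rod_tip [270.6 268.7] 0.79
rod_tip [293.4 307.6] 0.72
rod_tip [224.4 260.4] 0.59
stand [270.5 276.1] 0.68
  box stand [269.1 271.7  37.9  40. ] 0.82
  box model [224.5 135.3  74.  112.8] 0.75
socket [229. 155.] 0.66
wrist [ 0.289  -0.5573  0.3746] 305.64372781500623
```

View pics/scene0.png

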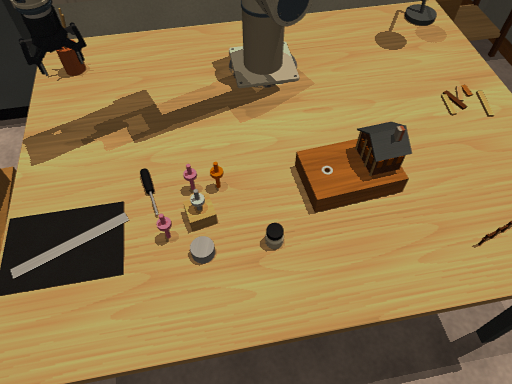

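View pics/side0.png

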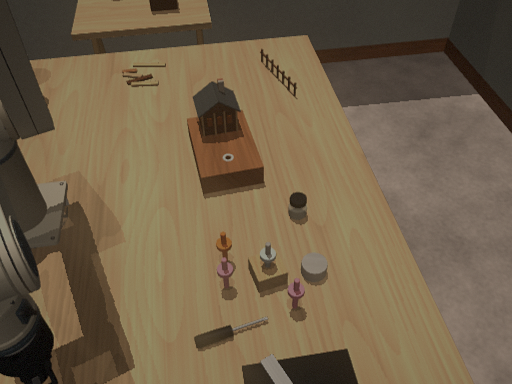

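View pics/wrist0.png

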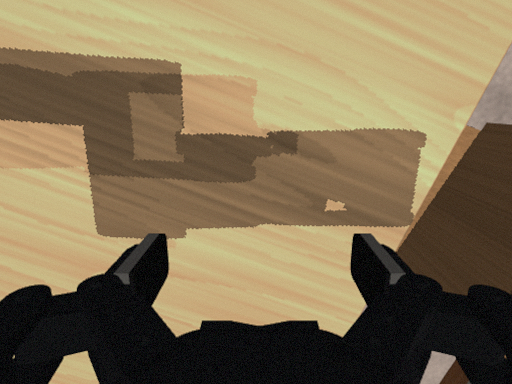

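```bash
python3 - <<'E'
from h import *
S={}
for c,b in (("scene",(140,150,110,120)),("side",(190,220,150,110))):
    s=snap(c); S[c]=s
    x,y,w,h=b; im=cv2.cvtColor(s['frame'][y:y+h,x:x+w],cv2.COLOR_RGB2BGR)
    cv2.imwrite(f'pics/{c}_z.png',cv2.resize(im,None,fx=5,fy=5,interpolation=cv2.INTER_CUBIC))
    K,R,t=s['K'],s['R'],s['t']; Z=s['z_map'].astype(float)
    v,u=np.mgrid[:384,:512]
    P=np.stack([u,v,np.ones_like(u)],-1)@np.linalg.inv(K).T*Z[...,None]
    W=(P-t)@R; S[c+'W']=W
    np.save(c+'W.npy',W)
    m=(W[...,2]>0.02)&(W[...,2]<0.3)&(W[...,0]>0.35)&(W[...,0]<1.0)&(Z>0)&(W[...,1]>-.6)&(W[...,1]<.5)
    n,lab,stt,_=cv2.connectedComponentsWithStats(m.astype(np.uint8))
    for i in range(1,n):
        if stt[i,4]<25: continue
        q=W[lab==i]; col=s['frame'][lab==i].mean(0)
        print(c,stt[i],'min',q.min(0).round(3),'max',q.max(0).round(3),'med',np.median(q,0).round(3),col.round())
    for z in (.0,.04,.06,.08,.1,.12):pass
E
```

```text
scene [ 296  122  116   87 6572] min [0.46  0.002 0.02 ] max [0.646 0.277 0.199] med [0.576 0.156 0.062] [101.  62.  29.]
scene [210 162  14  22 178] min [ 0.493 -0.245  0.02 ] max [ 0.527 -0.21   0.105] med [ 0.514 -0.228  0.07 ] [138.  68.   4.]
scene [183 164  14  22 181] min [ 0.486 -0.315  0.021] max [ 0.521 -0.281  0.107] med [ 0.508 -0.298  0.07 ] [137.  76.  84.]
scene [141 169  13  22 149] min [ 0.425 -0.436  0.02 ] max [ 0.502 -0.405  0.029] med [ 0.464 -0.421  0.023] [21. 20. 18.]
scene [183 189  34  39 816] min [ 0.56  -0.326  0.02 ] max [ 0.643 -0.245  0.123] med [ 0.61  -0.285  0.044] [141. 116.  70.]
scene [157 214  15  21 208] min [ 0.629 -0.391  0.021] max [ 0.664 -0.357  0.106] med [ 0.65  -0.373  0.07 ] [141.  78.  87.]
scene [482 221  30  21 113] min [0.79  0.394 0.021] max [0.82  0.489 0.052] med [0.805 0.441 0.037] [60. 32. 13.]
scene [265 223  19  23 361] min [ 0.689 -0.133  0.02 ] max [ 0.735 -0.088  0.063] med [ 0.719 -0.112  0.057] [50. 44. 36.]
scene [190 236  25  25 472] min [ 0.677 -0.321  0.02 ] max [ 0.739 -0.262  0.038] med [ 0.712 -0.291  0.034] [147.
[... 294 characters left out ...]
.02 ] max [ 0.733 -0.089  0.066] med [ 0.708 -0.123  0.056] [67. 57. 43.]
side [216 231  17  53 521] min [ 0.486 -0.319  0.02 ] max [ 0.527 -0.213  0.11 ] med [ 0.506 -0.288  0.072] [117.  79.  60.]
side [ 248  242   40   45 1123] min [ 0.56  -0.329  0.02 ] max [ 0.641 -0.248  0.124] med [ 0.598 -0.298  0.046] [117. 100.  72.]
side [301 252  27  26 538] min [ 0.679 -0.325  0.02 ] max [ 0.738 -0.264  0.041] med [ 0.707 -0.299  0.035] [126. 116. 102.]
side [288 278  17  26 284] min [ 0.628 -0.395  0.022] max [ 0.662 -0.36   0.108] med [ 0.643 -0.381  0.072] [117.  80.  79.]
side [194 325  39  20 361] min [ 0.423 -0.442  0.02 ] max [ 0.502 -0.409  0.031] med [ 0.462 -0.426  0.025] [68. 57. 40.]
```

```bash
ls pics
```

```text
scene0.png
scene_z.png
side0.png
side_z.png
wrist0.png
```

View pics/scene_z.png

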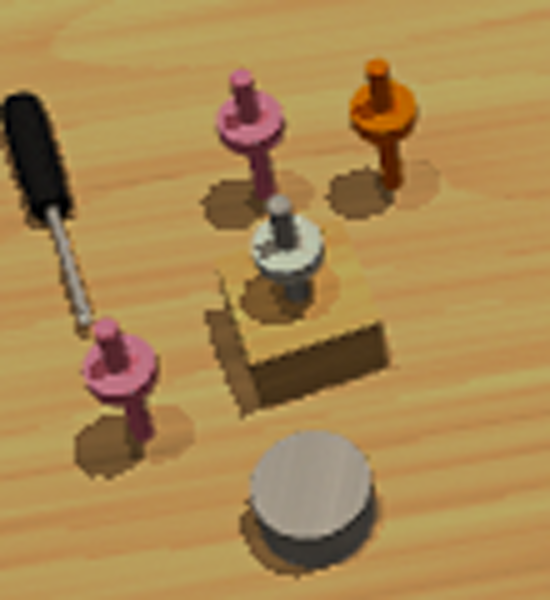

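View pics/side_z.png

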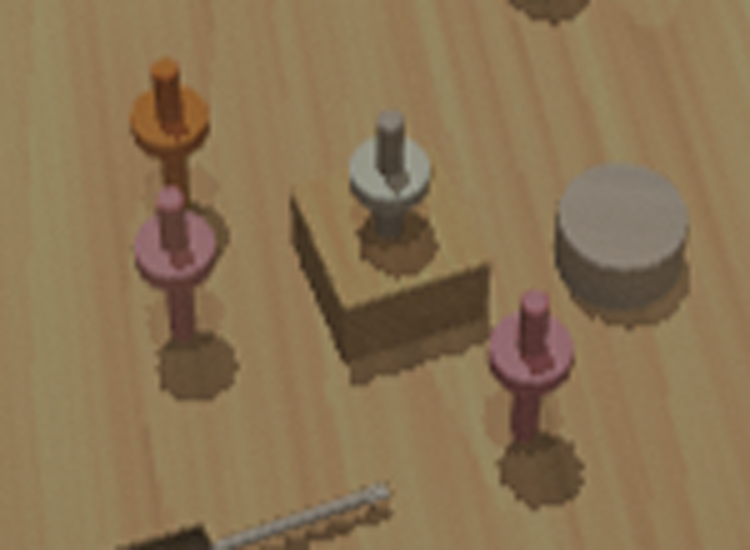

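```bash
python3 - <<'E'
from h import *
np.set_printoptions(precision=4,suppress=True)
S={}
for c in ("scene","side"):
    s=snap(c); S[c]=s; W=np.load(c+'W.npy')
    m=(abs(W[...,0]-.6)<.045)&(abs(W[...,1]+.288)<.045)
    for lo,hi in ((.098,.13),(.084,.096),(.070,.084),(.035,.05)):
        q=W[m&(W[...,2]>lo)&(W[...,2]<hi)]
        print(c,lo,len(q),'mid',(q.min(0)+q.max(0))/2,'mean',q.mean(0),'ext',np.ptp(q,0))
    q=W[m&(W[...,2]>.041)&(W[...,2]<.052)][:,:2]
    print('stand top rect',cv2.minAreaRect(q.astype(np.float32)*1000))
    # collar top plane
    q=W[m&(W[...,2]>.08)&(W[...,2]<.096)]; print('collar top z hist',np.histogram(q[:,2],8))
    # model top
    mm=(W[...,0]>.44)&(W[...,0]<.66)&(W[...,1]>-.01)&(W[...,1]<.29)&(abs(W[...,2]-.062)<.006)
    q=W[mm]; print('model top rect',cv2.minAreaRect(q[:,:2].astype(np.float32)*1000),'z',np.median(q[:,2]))
    r=arm.place_of(c,"socket")[0]; print('socket net',px2w(s,*r['xy'],z=.062),r['p'])
    # bright ring
    g=s['frame'].astype(int); sat=g.max(2)-g.min(2)
    ux,vy=np.round(r['xy']).astype(int)
    sl=np.s_[vy-14:vy+15,ux-14:ux+15]
    k=(sat[sl]<45)
    print(k.sum()); yy,xx=np.nonzero(k)
    P=np.array([px2w(s,x+ux-14,y+vy-14,z=.062) for x,y in zip(xx,yy)]);print('ring',P.mean(0),(P.min(0)+P.max(0))/2,np.ptp(P,0))
    im=cv2.cvtColor(g[vy-30:vy+30,ux-40:ux+40].astype(np.uint8),cv2.COLOR_RGB2BGR); cv2.imwrite(f'pics/{c}_sock.png',cv2.resize(im,None,fx=8,fy=8,interpolation=cv2.INTER_CUBIC))
    for l in ("collar_under","rod_tip"):
      for r in arm.place_of(c,l): 
        print(l,r['xy'],r['p'],px2w(s,*r['xy'],z=.076 if l[0]=='c' else .017))
E
```

```text
scene 0.098 40 mid [ 0.6009 -0.286   0.1108] mean [ 0.6028 -0.2858  0.1135] ext [0.0147 0.0113 0.0236]
scene 0.084 108 mid [ 0.6016 -0.2859  0.0899] mean [ 0.6036 -0.2857  0.0876] ext [0.0328 0.0352 0.0116]
scene 0.07 32 mid [ 0.6039 -0.2858  0.0799] mean [ 0.6121 -0.2841  0.0805] ext [0.0294 0.0334 0.008 ]
scene 0.035 534 mid [ 0.6018 -0.2854  0.0422] mean [ 0.6087 -0.2851  0.0435] ext [0.083  0.0805 0.0143]
stand top rect ((601.4092407226562, -285.2630920410156), (72.80329895019531, 70.1649398803711), 10.998624801635742)
collar top z hist (array([ 7, 15, 25, 45, 24,  5,  3,  3]), array([0.0803, 0.0822, 0.0841, 0.0861, 0.088 , 0.0899, 0.0919, 0.0938,
       0.0957]))
model top rect ((549.30078125, 138.70770263671875), (173.06263732910156, 261.76727294921875), 4.642464637756348) z 0.061467713874669476
socket net [0.5554 0.0574 0.062 ] 0.59
56
ring [0.5556 0.0681 0.062 ] [0.5669 0.0459 0.062 ] [0.0511 0.0745 0.    ]
collar_under [163.9, 225.3] 0.66 [ 0.6571 -0.3733  0.076 ]
collar_under [188.5, 175.1] 0.42 [ 0.5144 -0.3011  0.076 ]
collar_under [216.2, 173.0] 0.41 [ 0.521  -0.2282  0.
[... 898 characters left out ...]
 top rect ((550.26708984375, 136.92019653320312), (170.85330200195312, 266.0102844238281), 4.6121978759765625) z 0.06268913449845129
socket net [0.562  0.0701 0.062 ] 0.84
65
ring [0.5549 0.0686 0.062 ] [0.5528 0.0945 0.062 ] [0.034  0.0807 0.    ]
collar_under [227.4, 272.6] 0.73 [ 0.508  -0.3156  0.076 ]
collar_under [295.5, 293.2] 0.73 [ 0.6411 -0.3902  0.076 ]
collar_under [221.0, 247.6] 0.72 [ 0.502  -0.2465  0.076 ]
collar_under [267.9, 255.8] 0.71 [ 0.6018 -0.2867  0.076 ]
rod_tip [268.8, 271.5] 0.78 [ 0.6041 -0.2881  0.017 ]
rod_tip [228.6, 288.2] 0.66 [ 0.5074 -0.317   0.017 ]
rod_tip [294.4, 306.7] 0.58 [ 0.6423 -0.3874  0.017 ]
rod_tip [224.4, 260.3] 0.56 [ 0.5071 -0.2396  0.017 ]
```

View pics/scene_sock.png

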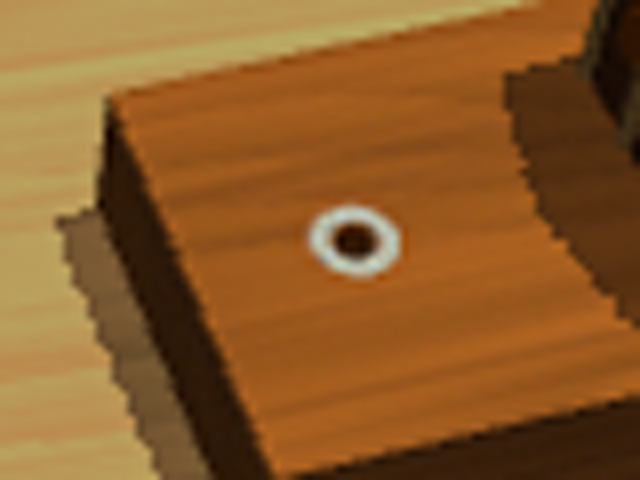

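```bash
cat >> h.py <<'E'
from scipy.spatial.transform import Rotation as Rn
np.set_printoptions(precision=4,suppress=True)
def rel(target,yaw=None,st=None):
    """slide mm & rot deg to TCP target, with jaw(y) axis at world yaw deg, tool x straight down"""
    st=st or arm.sense(); R=Rn.from_quat(st['orientation']); M=R.as_matrix()
    sl=M.T@(np.array(target)-st['position'])*1000
    y=M[:,1]; cy=np.degrees(np.arctan2(y[1],y[0]))
    if yaw is None: yaw=cy
    yaw=cy+((yaw-cy+90)%180-90)
    a=np.radians(yaw); X=np.array([0,0,-1.]);Y=np.array([np.cos(a),np.sin(a),0]);Z=np.cross(X,Y)
    rv=np.degrees((R.inv()*Rn.from_matrix(np.stack([X,Y,Z],1))).as_rotvec())
    print('t',round(st['t'],2),'pos',np.array(st['position']),'jaw yaw',round(cy,2),'tilt',M[:,0],'F',np.array(st['wrist_force']),'M',np.array(st['moment']),'open',round(st['opening'],4),'q',np.array(st['q']))
    print('slide',sl.round(2),'rot',rv.round(2))
E
python3 - <<'E'
from h import *
s=arm.sense(); M=Rn.from_quat(s['orientation']).as_matrix(); print(M)
c=np.array([0.289,-.5573,.3746]); print('cam in tool',M.T@(c-s['position']))
w=arm.snapshot('wrist'); print('view dir',w['R'][2], 'right',w['R'][0])
rel([.601,-.2875,.21])
E
```

```text
[[-0.      0.3633 -0.9317]
 [ 0.     -0.9317 -0.3633]
 [-1.     -0.     -0.    ]]
cam in tool [-0.1433 -0.0008 -0.0668]
view dir [-0.2437 -0.0959 -0.9651] right [ 0.3645 -0.9312  0.0005]
t 2.05 pos [ 0.2271 -0.5823  0.2313] jaw yaw -68.7 tilt [-0.  0. -1.] F [0.1817 0.5706 0.5201] M [-0.0245 -0.0419  0.0009] open 0.0856 q [-1.218   0.4231  1.6299 -0.      1.0886 -0.019 ]
slide [  21.33 -138.78 -455.46] rot [0. 0. 0.]
```

```bash
python3 -m creep '{"claw":[0,0,0,0,0,0,0,0,0,0,0,0,0,0,0,0],"slide":[[2,-12,-38],[4,-23,-76],[5,-35,-114],[7,-46,-152],[9,-58,-190],[11,-70,-228],[12,-81,-266],[14,-93,-304],[16,-104,-342],[18,-116,-380],[20,-128,-418],[21,-139,-455],[21,-139,-455],[21,-139,-455],[21,-139,-455],[21,-139,-455]],"rot":[[0,0,0],[0,0,0],[0,0,0],[0,0,0],[0,0,0],[0,0,0],[0,0,0],[0,0,0],[0,0,0],[0,0,0],[0,0,0],[0,0,0],[0,0,0],[0,0,0],[0,0,0],[0,0,0]]}'; python3 - <<'E'
from h import *
s=snap('wrist','w1.png'); W=0
rel([.601,-.2875,.093])
print(proj(s,[.601,-.2875,.122]),proj(s,[.601,-.2875,.088]))
K,R,t=s['K'],s['R'],s['t']; Z=s['z_map'].astype(float)
v,u=np.mgrid[:384,:512]
W=(np.stack([u,v,np.ones_like(u)],-1)@np.linalg.inv(K).T*Z[...,None]-t)@R
m=(abs(W[...,0]-.6)<.03)&(abs(W[...,1]+.288)<.03)&(Z>0)
for lo,hi in ((.115,.13),(.1,.115),(.084,.096)):
    k=m&(W[...,2]>lo)&(W[...,2]<hi); q=W[k]
    if len(q): print(lo,len(q),'mid',(q.min(0)+q.max(0))/2,'mean',q.mean(0),'ext',np.ptp(q,0),u[k].min(),u[k].max(),v[k].min(),v[k].max(),np.median(q[:,2]))
E
```

```text
t: 3.38
position: [0.5996, -0.2882, 0.2102]
orientation: [-0.695, -0.13, 0.695, -0.13]
wrist_force: [-0.6, 0.5, -0.2]
opening: 0.0853
t 3.43 pos [ 0.5995 -0.2884  0.2104] jaw yaw -68.78 tilt [-0.0004  0.     -1.    ] F [-0.4237  0.6152  0.6321] M [ 0.0169  0.0106 -0.0079] open 0.0854 q [-0.4663  0.5041  1.5503 -0.0002  1.0875  0.7343]
slide [117.36  -0.3   -1.8 ] rot [0.   0.02 0.01]
[259.7988 189.6053] [259.7113 179.2915]
0.115 193 mid [ 0.6005 -0.2859  0.1198] mean [ 0.6012 -0.2856  0.1219] ext [0.0116 0.0118 0.0084] 251 265 181 196 0.1222845765217665
0.1 59 mid [ 0.6032 -0.285   0.1074] mean [ 0.6048 -0.2841  0.1077] ext [0.007  0.01   0.0146] 251 264 176 184 0.10761982760433242
0.084 957 mid [ 0.6007 -0.2859  0.0901] mean [ 0.603  -0.285   0.0889] ext [0.0349 0.0354 0.0113] 238 277 159 198 0.08892549986575905
```

View pics/w1.png

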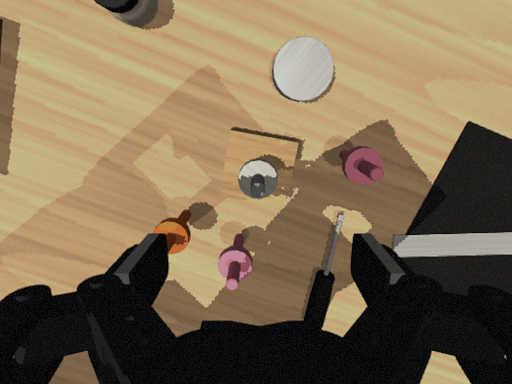

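```bash
python3 -m creep '{"claw":[0,0,0,0,0,0,0,0,120,200,255,255,255,255,255,255],"slide":[[25,-1.2,-1.7],[50,-1.2,-1.7],[75,-1.2,-1.7],[95,-1.2,-1.7],[108,-1.2,-1.7],[116,-1.2,-1.7],[116,-1.2,-1.7],[116,-1.2,-1.7],[116,-1.2,-1.7],[116,-1.2,-1.7],[116,-1.2,-1.7],[116,-1.2,-1.7],[116,-1.2,-1.7],[116,-1.2,-1.7],[116,-1.2,-1.7],[116,-1.2,-1.7]],"rot":[[0,0,0],[0,0,0],[0,0,0],[0,0,0],[0,0,0],[0,0,0],[0,0,0],[0,0,0],[0,0,0],[0,0,0],[0,0,0],[0,0,0],[0,0,0],[0,0,0],[0,0,0],[0,0,0]]}' 30; python3 - <<'E'
from h import *
s=snap('wrist','w2.png'); s=snap('side','s2.png')
rel([.601,-.2875,.2])
im=cv2.imread('pics/s2.png')[180:330,170:370]; cv2.imwrite('pics/s2z.png',cv2.resize(im,None,fx=4,fy=4,interpolation=cv2.INTER_CUBIC))
E
```

```text
t: 4.77
position: [0.6008, -0.2867, 0.0947]
orientation: [-0.695, -0.13, 0.695, -0.13]
wrist_force: [-0.3, 0.7, 3.6]
opening: 0.0106
t 4.87 pos [ 0.6008 -0.2867  0.0947] jaw yaw -68.79 tilt [-0.     -0.0001 -1.    ] F [-0.1753  0.681   3.5398] M [0.1355 0.0916 0.0366] open 0.011 q [-0.4631  0.6455  1.6094 -0.0001  0.8866  0.7375]
slide [-105.32    0.82    0.07] rot [-0.    0.   -0.01]
```

View pics/s2z.png

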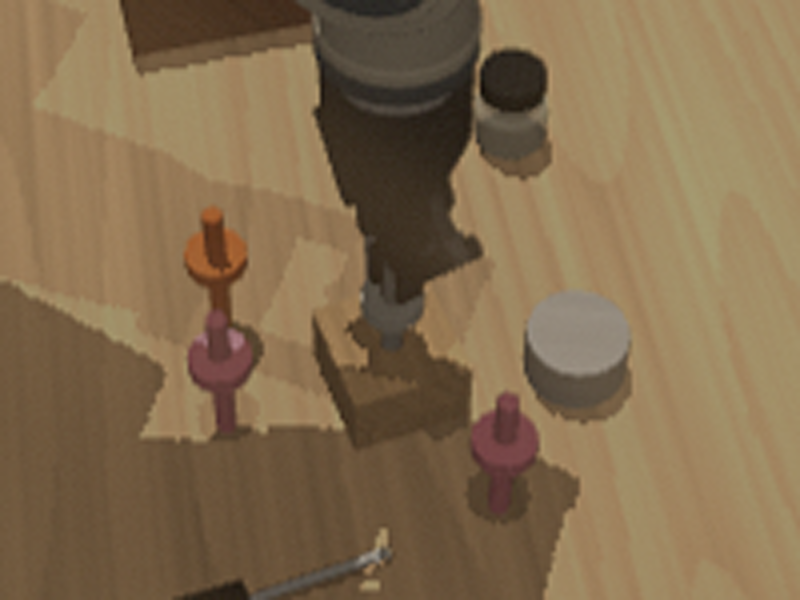

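View pics/w2.png

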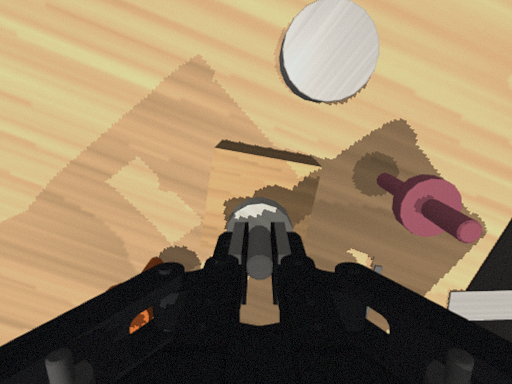

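```bash
python3 -m creep '{"claw":[255,255,255,255,255,255,255,255,255],"slide":[[-5,0,0],[-12,0,0],[-22,0,0],[-34,0,0],[-50,0,0],[-70,0,0],[-90,0,0],[-90,0,0],[-90,0,0]],"rot":[[0,0,0],[0,0,0],[0,0,0],[0,0,0],[0,0,0],[0,0,0],[0,0,0],[0,0,0],[0,0,0]]}'; python3 - <<'E'
from h import *
s=snap('side','s3.png')
rel([.5554,.0683,.195])
im=cv2.imread('pics/s3.png')[130:330,150:370]; cv2.imwrite('pics/s3z.png',cv2.resize(im,None,fx=3,fy=3,interpolation=cv2.INTER_CUBIC))
E
```

```text
t: 5.62
position: [0.6017, -0.2872, 0.1869]
orientation: [0.696, 0.129, -0.694, 0.131]
wrist_force: [-1.2, -0.6, -1.4]
opening: 0.011
t 5.67 pos [ 0.6008 -0.2867  0.1853] jaw yaw -68.78 tilt [ 0.0009 -0.0006 -1.    ] F [-0.6366  0.1587 -0.5519] M [ 0.0248  0.0261 -0.0219] open 0.0112 q [-0.4631  0.532   1.5673 -0.0001  1.0413  0.7375]
slide [  -9.97 -347.39  -86.16] rot [ 0.   -0.04 -0.05]
```

View pics/s3z.png

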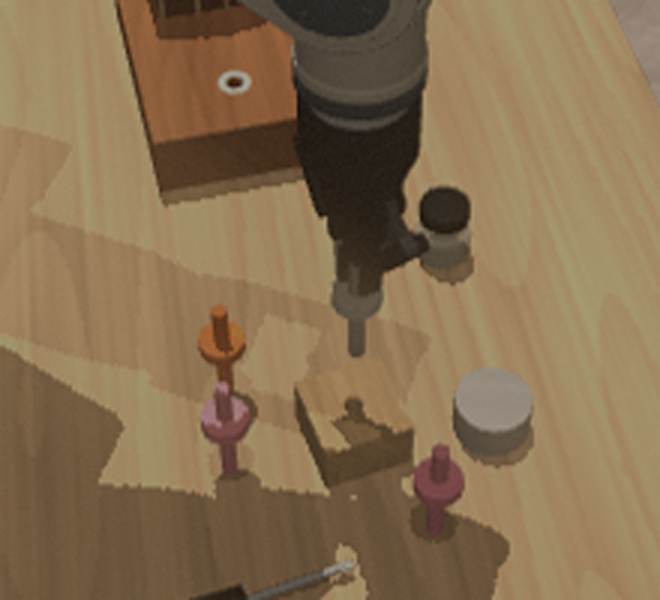

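```bash
python3 -m creep '{"claw":[255,255,255,255,255,255,255,255,255,255,255,255],"slide":[[-3,-20,-6],[-5,-55,-16],[-5,-90,-26],[-5,-125,-36],[-5,-160,-46],[-5,-195,-56],[-5,-230,-66],[-5,-260,-76],[-5,-280,-83],[-5,-287,-86],[-5,-287,-86],[-5,-287,-86]],"rot":[[0,0,0],[0,0,0],[0,0,0],[0,0,0],[0,0,0],[0,0,0],[0,0,0],[0,0,0],[0,0,0],[0,0,0],[0,0,0],[0,0,0]]}'; python3 - <<'E'
from h import *
s=snap('wrist','w4.png')
r=arm.place_of('wrist','socket'); print(r[:2])
if r: print(px2w(s,*r[0]['xy'],z=.062))
print('pred',proj(s,[.5554,.0683,.062]))
g=s['frame'].astype(int); sat=g.max(2)-g.min(2); K,R,t=s['K'],s['R'],s['t']
Z=s['z_map'].astype(float); v,u=np.mgrid[:384,:512]
Wd=(np.stack([u,v,np.ones_like(u)],-1)@np.linalg.inv(K).T*Z[...,None]-t)@R
c=np.round(proj(s,[.5554,.0683,.062])).astype(int)
m=(sat<50)&(g.max(2)>90)&(np.hypot(u-c[0],v-c[1])<50)&(abs(Wd[...,2]-.062)<.01)
yy,xx=np.nonzero(m); P=np.array([px2w(s,x,y,z=.062) for x,y in zip(xx,yy)])
print(len(P),P.mean(0),(P.min(0)+P.max(0))/2,np.ptp(P,0), np.median(Wd[m][:,2]))
hull=cv2.convexHull((P[:,:2]*1e4).astype(np.float32)); print(cv2.minEnclosingCircle(hull), cv2.fitEllipse(hull))
rel([.5554,.0683,.15])
im=cv2.imread('pics/w4.png'); cv2.imwrite('pics/w4z.png',im)
E
```

```text
t: 6.67
position: [0.5768, 0.0116, 0.1894]
orientation: [-0.695, -0.13, 0.695, -0.131]
wrist_force: [0.1, -1.0, -1.2]
opening: 0.0109
[]
pred [193.22   178.8848]
584 [0.5542 0.0695 0.062 ] [0.5541 0.0694 0.062 ] [0.0302 0.0298 0.    ] 0.06285540304048151
((5541.16796875, 694.4845581054688), 151.3333740234375) ((5541.26318359375, 694.3931884765625), (296.30841064453125, 300.27276611328125), 47.93549728393555)
t 6.77 pos [0.577  0.0107 0.1897] jaw yaw -68.84 tilt [ 0.0002 -0.0009 -1.    ] F [-0.3791 -0.4978 -0.1411] M [-0.0121  0.0155 -0.0538] open 0.0111 q [-0.0016  0.405   1.77   -0.0011  0.9664  1.2006]
slide [ 39.61 -61.53  -0.65] rot [-0.    0.01 -0.05]
```

View pics/w4.png

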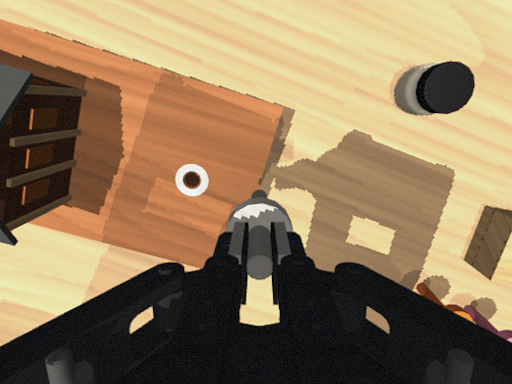

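```bash
python3 - <<'E'
from h import *
st=arm.sense(); M=Rn.from_quat(st['orientation']).as_matrix(); p=np.array(st['position'])
for c in ('wrist','scene','side'):
    s=snap(c,c+'5.png'); K,R,t=s['K'],s['R'],s['t']
    Z=s['z_map'].astype(float); v,u=np.mgrid[:384,:512]
    W=(np.stack([u,v,np.ones_like(u)],-1)@np.linalg.inv(K).T*Z[...,None]-t)@R
    T=(W-p)@M*1000
    print(c,'tip pred',proj(s,p-[0,0,.078]))
    rr=np.hypot(T[...,1],T[...,2])
    for lo,hi in ((35,48),(48,57),(57,66),(66,74),(70,90)):
        k=(T[...,0]>lo)&(T[...,0]<hi)&(rr<25)&(Z>0); q=T[k]
        if len(q)>4: print(lo,len(q),'mid',(q.min(0)+q.max(0))/2,'mean',q.mean(0),'min',q.min(0),'max',q.max(0))
    cam=M.T@(-R.T@t-p)*1000; print('cam dir tool',cam/np.linalg.norm(cam))
    k=(T[...,0]>48)&(T[...,0]<90)&(rr<25)&(Z>0)
    if c!='wrist':
        g=s['frame'].astype(int); sat=g.max(2)-g.min(2)
        c0=proj(s,[.555,.069,.062]); m=(sat<45)&(np.hypot(u-c0[0],v-c0[1])<9)&(abs(W[...,2]-.062)<.01)
        yy,xx=np.nonzero(m)
        if len(xx)>5:
            P=np.array([px2w(s,x,y,z=.062) for x,y in zip(xx,yy)]);hull=cv2.convexHull((P[:,:2]*1e4).astype(np.float32)); print('ring',len(P),cv2.fitEllipse(hull))
    pt=proj(s,p-[0,0,.07]).astype(int)
    im=cv2.cvtColor(s['frame'],cv2.COLOR_RGB2BGR)[max(0,pt[1]-50):pt[1]+50,max(0,pt[0]-70):pt[0]+70]; cv2.imwrite(f'pics/{c}5z.png',cv2.resize(im,None,fx=5,fy=5,interpolation=cv2.INTER_CUBIC))
E
```

```text
wrist tip pred [259.8713 195.3734]
57 47 mid [61.5187 -0.7255 -4.73  ] mean [61.8668 -0.6318 -5.2026] min [57.1141 -5.7007 -6.4518] max [65.9233  4.2498 -3.0081]
66 45 mid [70.0117 -0.3967 -4.0173] mean [69.9084 -0.513  -4.8631] min [66.1533 -5.8638 -6.1245] max [73.8702  5.0705 -1.91  ]
70 29 mid [72.8696 -0.7357 -4.1743] mean [72.6878 -0.9884 -4.7856] min [70.0683 -5.9243 -6.0789] max [75.6709  4.4528 -2.2698]
cam dir tool [-0.9064 -0.0051 -0.4223]
scene tip pred [310.2013 167.6545]
35 16 mid [41.3301  1.3711 -2.6257] mean [41.1679  2.8728 -3.5157] min [35.2132 -2.9759 -6.7343] max [47.4469  5.7181  1.4829]
48 11 mid [52.8584  2.0315 -0.8479] mean [53.3884  2.7367 -2.1149] min [49.0113 -1.5325 -6.3218] max [56.7055  5.5954  4.626 ]
57 11 mid [61.733   2.0096 -2.2357] mean [61.7041  2.909  -3.0657] min [57.8746 -2.4762 -5.9929] max [65.5915  6.4953  1.5214]
66 8 mid [70.3924  0.2653 -3.5394] mean [69.6796  1.9244 -3.6303] min [66.8964 -4.9992 -5.9206] max [73.8883  5.5299 -1.1582]
70 5 mid [73.7798  1.3492 -3.5394] mean [73.3859  2.8091 -3.1357] min [70.4292 -2.8315 -5.9206] max [77
[... 285 characters left out ...]
.7228 -4.2811] max [47.4643 11.258   6.5227]
48 13 mid [52.3521  3.3164  0.3521] mean [53.1763  4.6619  1.7639] min [48.5923 -0.2224 -5.4103] max [56.1119  6.8551  6.1146]
57 14 mid [61.4275  4.2087  1.2164] mean [61.6741  5.5502  1.5399] min [57.0941  0.5825 -3.8438] max [65.7609  7.8348  6.2766]
66 10 mid [69.9913  3.91    0.413 ] mean [70.1691  4.2849  1.9113] min [66.5982 -0.9152 -5.0907] max [73.3843  8.7353  5.9167]
70 9 mid [73.784   2.7621  0.413 ] mean [73.0412  3.7785  0.8078] min [70.4944 -0.9152 -5.0907] max [77.0737  6.4395  5.9167]
cam dir tool [-0.6295  0.6919  0.3535]
ring 62 ((5553.27001953125, 665.8321533203125), (278.56695556640625, 304.80084228515625), 163.24691772460938)
```

View pics/scene5z.png

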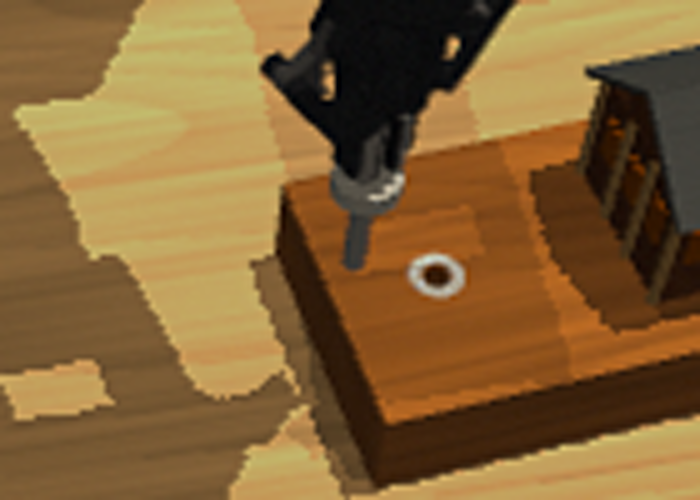

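View pics/side5z.png

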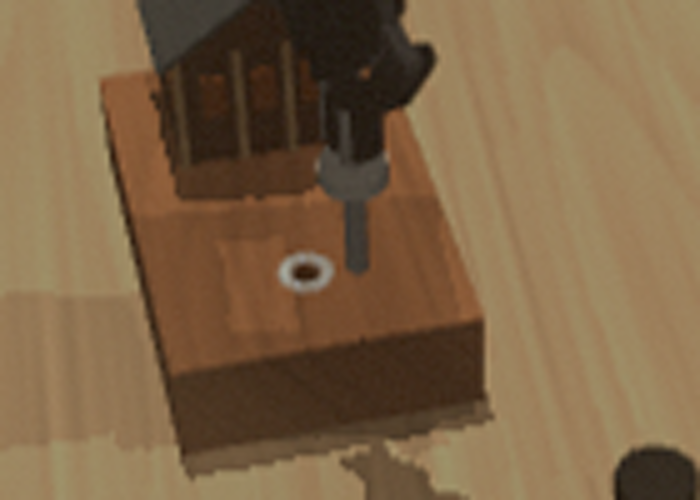

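View pics/wrist5z.png

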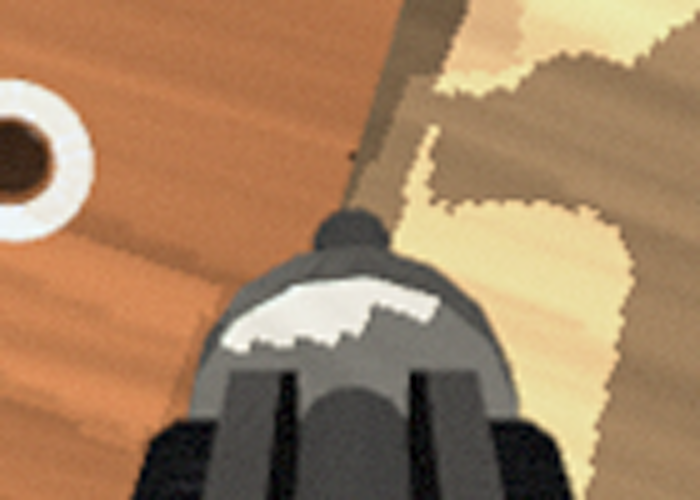

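```bash
python3 -m creep '{"claw":[255,255,255,255,255,255,255],"slide":[[0,-20,0],[10,-42,0],[22,-58,0.1],[34,-62.5,0.1],[42,-62.5,0.1],[42,-62.5,0.1],[42,-62.5,0.1]],"rot":[[0,0,0],[0,0,0],[0,0,0],[0,0,0],[0,0,0],[0,0,0],[0,0,0]]}'; python3 - <<'E'
from h import *
for c in ('wrist','scene','side'):
    s=snap(c,c+'6.png')
    p=np.array(arm.sense()['position'])
    pt=proj(s,p-[0,0,.07]).astype(int); print(pt,proj(s,[.5543,.0689,.062]))
    im=cv2.cvtColor(s['frame'],cv2.COLOR_RGB2BGR)[max(0,pt[1]-40):pt[1]+40,max(0,pt[0]-50):pt[0]+50]; cv2.imwrite(f'pics/{c}6z.png',cv2.resize(im,None,fx=6,fy=6,interpolation=cv2.INTER_CUBIC))
rel([.5543,.0689,.1])
E
```

```text
t: 7.5
position: [0.5547, 0.0682, 0.1477]
orientation: [-0.695, -0.129, 0.695, -0.13]
wrist_force: [0.9, 0.0, -1.3]
opening: 0.0112
[260 198] [258.7877 192.6493]
[327 166] [326.8727 169.565 ]
[227 152] [227.3603 156.7293]
t 7.65 pos [0.5554 0.0683 0.1486] jaw yaw -68.93 tilt [ 0.0021 -0.0007 -1.    ] F [ 0.0224 -0.0892 -1.9051] M [ 0.008  -0.0399 -0.0352] open 0.011 q [ 0.1016  0.4384  1.8355 -0.0011  0.8657  1.3054]
slide [48.59 -0.98  0.86] rot [ 0.   -0.1  -0.08]
```

View pics/scene6z.png

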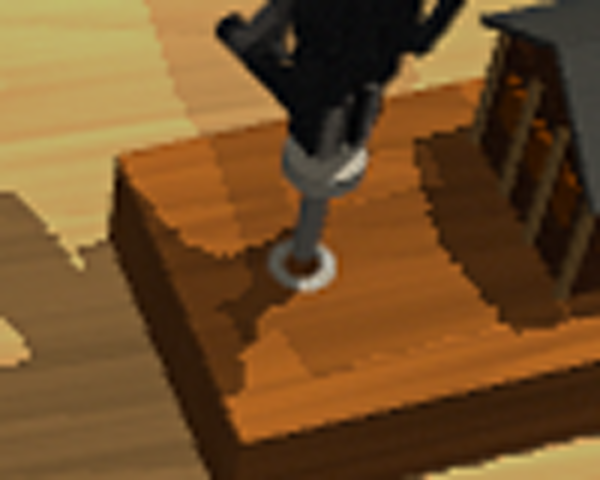

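View pics/side6z.png

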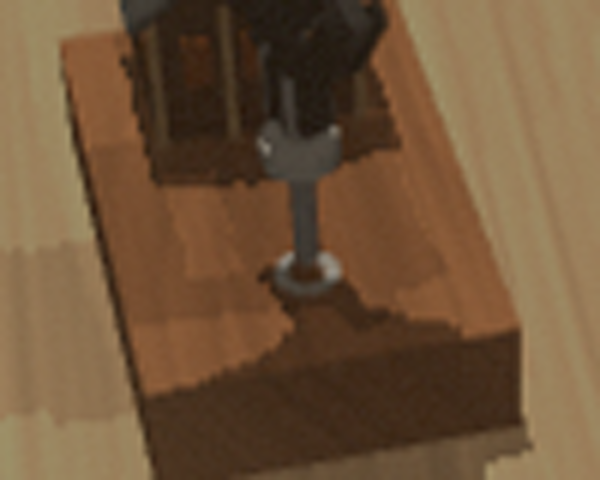

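View pics/wrist6z.png

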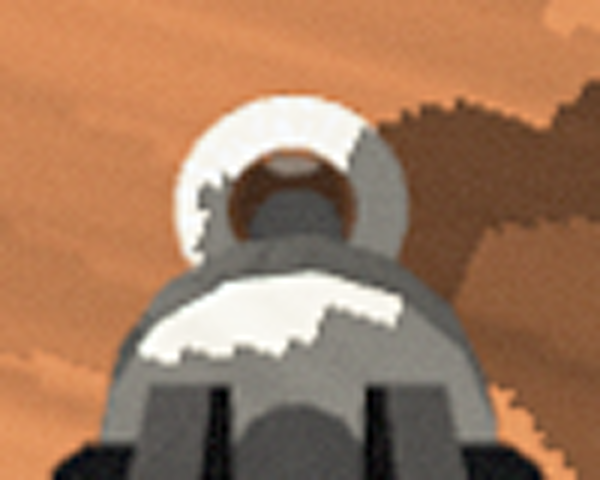

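```bash
python3 - <<'E'
from h import *
st=arm.sense(); M=Rn.from_quat(st['orientation']).as_matrix(); p=np.array(st['position'])
s=snap('wrist'); K,R,t=s['K'],s['R'],s['t']
g=s['frame'].astype(int); sat=g.max(2)-g.min(2); Z=s['z_map'].astype(float); v,u=np.mgrid[:384,:512]
W=(np.stack([u,v,np.ones_like(u)],-1)@np.linalg.inv(K).T*Z[...,None]-t)@R
m=(sat<50)&(abs(W[...,2]-.062)<.009)&(np.hypot(W[...,0]-.555,W[...,1]-.069)<.02)
P=np.array([px2w(s,x,y,z=.062)[:2] for y,x in zip(*np.nonzero(m))])
from scipy.optimize import least_squares
d0=np.hypot(*(P-[.555,.069]).T)
# outer boundary points by angle
best=np.array([.555,.069])
for _ in range(5):
    d=P-best; a=np.arctan2(d[:,1],d[:,0]); r=np.hypot(*d.T); b=np.floor(a/np.radians(12)).astype(int)
    o=np.array([P[b==i][r[b==i].argmax()] for i in np.unique(b) if r[b==i].max()>.012])
    f=least_squares(lambda c:np.hypot(*(o-c[:2]).T)-c[2],[*best,.015],loss='soft_l1',f_scale=.0005); best=f.x[:2]
print(len(o),f.x)
T=(W-p)@M*1000
k=(T[...,0]>62)&(T[...,0]<80)&(np.hypot(T[...,1],T[...,2])<12)&(Z>0); q=T[k]; print(len(q),q.min(0),q.max(0),q.mean(0))
print('tcp',p,'tilt',M[:,0])
rel([f.x[0],f.x[1],.1])
E
```

```text
20 [0.5542 0.0692 0.0151]
73 [62.0361 -5.9397 -6.2703] [76.2353  5.1093 -1.7514] [68.6521 -0.4703 -4.8557]
tcp [0.5554 0.0683 0.1486] tilt [ 0.0021 -0.0007 -1.    ]
t 7.7 pos [0.5553 0.0684 0.1486] jaw yaw -68.93 tilt [ 0.002  -0.0006 -1.    ] F [ 0.4093  0.4638 -0.9134] M [ 0.0179  0.0244 -0.0105] open 0.0106 q [ 0.1018  0.4383  1.8357 -0.0011  0.8657  1.3055]
slide [48.58 -1.16  0.83] rot [ 0.   -0.09 -0.08]
```

```bash
python3 -m creep '{"claw":[255,255,255,255,255,255,255,255,255,255],"slide":[[0,-0.4,0.3],[1,-0.7,0.6],[3,-0.7,0.6],[5,-0.7,0.6],[7,-0.7,0.6],[8,-0.7,0.6],[9,-0.7,0.6],[10,-0.7,0.6],[10.5,-0.7,0.6],[10.5,-0.7,0.6]],"rot":[[0,0,0],[0,0,0],[0,0,0],[0,0,0],[0,0,0],[0,0,0],[0,0,0],[0,0,0],[0,0,0],[0,0,0]]}'; python3 - <<'E'
from h import *
s=snap('wrist','w7.png')
p=np.array(arm.sense()['position'])
pt=proj(s,p-[0,0,.07]).astype(int)
im=cv2.cvtColor(s['frame'],cv2.COLOR_RGB2BGR)[max(0,pt[1]-40):pt[1]+40,max(0,pt[0]-50):pt[0]+50]; cv2.imwrite(f'pics/w7z.png',cv2.resize(im,None,fx=6,fy=6,interpolation=cv2.INTER_CUBIC))
rel([.5550,.0688,.1])
E
```

```text
t: 8.53
position: [0.5544, 0.0689, 0.138]
orientation: [0.696, 0.129, -0.695, 0.13]
wrist_force: [0.3, 0.2, -1.1]
opening: 0.0112
t 8.58 pos [0.5545 0.0689 0.138 ] jaw yaw -68.92 tilt [ 0.0019 -0.0007 -1.    ] F [-0.3772  0.669  -0.3682] M [ 0.0568 -0.0434  0.0486] open 0.011 q [ 0.1028  0.4532  1.8428 -0.0011  0.8438  1.3064]
slide [38.05  0.23 -0.42] rot [ 0.   -0.09 -0.07]
```

View pics/w7z.png

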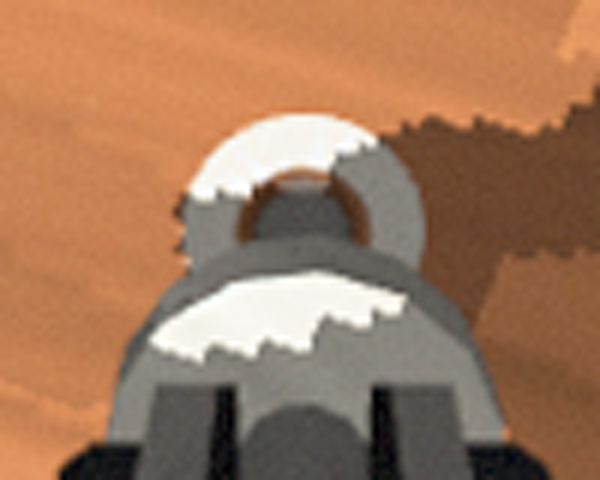

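```bash
python3 -m creep '{"claw":[255,255,255,255,255,255,255],"slide":[[1,0,0],[2.5,0,0],[4,0,0],[5.5,0,0],[7,0,0],[8,0,0],[8,0,0]],"rot":[[0,0,0],[0,0,0],[0,0,0],[0,0,0],[0,0,0],[0,0,0],[0,0,0]]}'; python3 - <<'E'
from h import *
rel([.5550,.0688,.1])
E
```

```text
t: 9.17
position: [0.5543, 0.0689, 0.1297]
orientation: [0.696, 0.129, -0.695, 0.13]
wrist_force: [0.5, 0.3, -1.4]
opening: 0.0107
t 9.17 pos [0.5543 0.0689 0.1297] jaw yaw -68.92 tilt [ 0.0014 -0.0007 -1.    ] F [ 0.5339  0.2968 -1.3531] M [ 0.0432 -0.0067  0.014 ] open 0.0107 q [ 0.1027  0.4658  1.8469 -0.0011  0.8275  1.3065]
slide [29.73  0.28 -0.6 ] rot [ 0.   -0.06 -0.07]
```

```bash
python3 -m creep '{"claw":[255,255,255,255,255,255,255,255,255,255,255],"slide":[[1.5,0,0],[3.5,0,0],[5.5,0,0],[7.5,0,0],[9.5,0,0],[11.5,0,0],[13.5,0,0],[15.5,0,0],[17,0,0],[17.5,0,0],[17.5,0,0]],"rot":[[0,0,0],[0,0,0],[0,0,0],[0,0,0],[0,0,0],[0,0,0],[0,0,0],[0,0,0],[0,0,0],[0,0,0],[0,0,0]]}'; python3 - <<'E'
from h import *
rel([.5550,.0688,.1])
E
```

```text
t: 10.08
position: [0.5542, 0.0688, 0.112]
orientation: [0.696, 0.129, -0.695, 0.13]
wrist_force: [-1.2, 0.9, -1.2]
opening: 0.0106
t 10.08 pos [0.5542 0.0688 0.112 ] jaw yaw -68.92 tilt [ 0.0011 -0.0007 -1.    ] F [-1.2142  0.8961 -1.1633] M [ 0.0396 -0.0371 -0.0257] open 0.0106 q [ 0.1027  0.4934  1.8546 -0.0012  0.7926  1.3065]
slide [12.05  0.31 -0.71] rot [ 0.   -0.05 -0.06]
```

```bash
python3 -m creep '{"claw":[255,255,255,255],"slide":[[1,0,0],[2,0,0],[3,0,0],[3,0,0]],"rot":[[0,0,0],[0,0,0],[0,0,0],[0,0,0]]}' 20
```

```text
t: 10.42
position: [0.5541, 0.0688, 0.1088]
orientation: [0.695, 0.129, -0.695, 0.13]
wrist_force: [-1.0, -1.0, -2.0]
opening: 0.0106
```

```bash
python3 -m creep '{"claw":[255,255,255,255],"slide":[[0.3,0,0],[0.6,0,0],[0.9,0,0],[0.9,0,0]],"rot":[[0,0,0],[0,0,0],[0,0,0],[0,0,0]]}'
```

```text
t: 10.75
position: [0.5541, 0.0688, 0.1079]
orientation: [0.695, 0.129, -0.695, 0.13]
wrist_force: [0.4, 0.3, -1.4]
opening: 0.0108
```

```bash
python3 -m creep '{"claw":[255,255,255,255],"slide":[[0.3,0,0],[0.6,0,0],[1,0,0],[1,0,0]],"rot":[[0,0,0],[0,0,0],[0,0,0],[0,0,0]]}'
```

```text
t: 11.08
position: [0.5541, 0.0688, 0.1069]
orientation: [0.695, 0.129, -0.695, 0.13]
wrist_force: [-0.3, 0.3, -1.5]
opening: 0.0108
```

```bash
python3 -m creep '{"claw":[255,255,255],"slide":[[0.3,0,0],[0.7,0,0],[0.7,0,0]],"rot":[[0,0,0],[0,0,0],[0,0,0]]}'
```

```text
t: 11.33
position: [0.554, 0.0688, 0.1061]
orientation: [0.695, 0.129, -0.695, 0.13]
wrist_force: [0.2, 0.2, -1.2]
opening: 0.011
```

```bash
python3 -m creep '{"claw":[255,255,255],"slide":[[0.3,0,0],[0.7,0,0],[0.8,0,0]],"rot":[[0,0,0],[0,0,0],[0,0,0]]}'
```

```text
t: 11.58
position: [0.554, 0.0688, 0.1052]
orientation: [0.695, 0.129, -0.695, 0.13]
wrist_force: [-0.0, 1.1, -1.8]
opening: 0.0108
```

```bash
python3 -m creep '{"claw":[255,255,255],"slide":[[0.3,0,0],[0.7,0,0],[0.8,0,0]],"rot":[[0,0,0],[0,0,0],[0,0,0]]}'
```

```text
t: 11.83
position: [0.5541, 0.0688, 0.1044]
orientation: [0.695, 0.129, -0.695, 0.13]
wrist_force: [0.3, 0.4, -1.5]
opening: 0.0105
```

```bash
python3 -m creep '{"claw":[255,255,255],"slide":[[0.3,0,0],[0.7,0,0],[0.8,0,0]],"rot":[[0,0,0],[0,0,0],[0,0,0]]}'
```

```text
t: 12.08
position: [0.554, 0.0688, 0.1035]
orientation: [0.695, 0.129, -0.695, 0.13]
wrist_force: [-0.1, 0.5, -0.5]
opening: 0.0112
```

```bash
python3 -m creep '{"claw":[255,255,255],"slide":[[0.2,0,0],[0.4,0,0],[0.5,0,0]],"rot":[[0,0,0],[0,0,0],[0,0,0]]}'
```

```text
t: 12.33
position: [0.554, 0.0688, 0.103]
orientation: [0.695, 0.129, -0.695, 0.13]
wrist_force: [-0.2, -0.2, -1.8]
opening: 0.0112
```

```bash
python3 -m creep '{"claw":[255,255,255],"slide":[[0.3,0,0],[0.7,0,0],[0.8,0,0]],"rot":[[0,0,0],[0,0,0],[0,0,0]]}'
```

```text
t: 12.58
position: [0.554, 0.0688, 0.1021]
orientation: [0.695, 0.129, -0.695, 0.13]
wrist_force: [-0.2, -0.5, -1.5]
opening: 0.011
```

```bash
python3 -m creep '{"claw":[255,255,255],"slide":[[0.3,0,0],[0.7,0,0],[0.8,0,0]],"rot":[[0,0,0],[0,0,0],[0,0,0]]}'
```

```text
t: 12.83
position: [0.554, 0.0688, 0.1013]
orientation: [0.695, 0.129, -0.695, 0.13]
wrist_force: [0.3, -0.5, -1.6]
opening: 0.0109
```

```bash
python3 -m creep '{"claw":[255,255,255],"slide":[[0.3,0,0],[0.7,0,0],[0.8,0,0]],"rot":[[0,0,0],[0,0,0],[0,0,0]]}'
```

```text
t: 13.08
position: [0.554, 0.0688, 0.1004]
orientation: [0.695, 0.129, -0.695, 0.13]
wrist_force: [-0.6, -0.6, -0.8]
opening: 0.0107
```

```bash
python3 -m creep '{"claw":[255,255,255],"slide":[[0.3,0,0],[0.7,0,0],[0.8,0,0]],"rot":[[0,0,0],[0,0,0],[0,0,0]]}'
```

```text
t: 13.33
position: [0.554, 0.0688, 0.0996]
orientation: [0.695, 0.129, -0.695, 0.13]
wrist_force: [0.4, 0.3, -1.8]
opening: 0.0108
```

```bash
python3 -m creep '{"claw":[255,255,255],"slide":[[0.3,0,0],[0.7,0,0],[0.8,0,0]],"rot":[[0,0,0],[0,0,0],[0,0,0]]}'
```

```text
t: 13.58
position: [0.554, 0.0688, 0.0987]
orientation: [0.695, 0.129, -0.695, 0.13]
wrist_force: [0.2, -0.7, -1.3]
opening: 0.0108
```

```bash
python3 -m creep '{"claw":[255,255,255],"slide":[[0.3,0,0],[0.7,0,0],[0.8,0,0]],"rot":[[0,0,0],[0,0,0],[0,0,0]]}'
```

```text
t: 13.83
position: [0.554, 0.0688, 0.0978]
orientation: [0.695, 0.129, -0.695, 0.13]
wrist_force: [-0.4, 0.4, -0.6]
opening: 0.0111
```

```bash
python3 -m creep '{"claw":[255,255,255],"slide":[[0.2,0,0],[0.5,0,0],[0.6,0,0]],"rot":[[0,0,0],[0,0,0],[0,0,0]]}'
```

```text
t: 14.08
position: [0.554, 0.0688, 0.0972]
orientation: [0.695, 0.129, -0.695, 0.13]
wrist_force: [0.3, 0.0, 0.1]
opening: 0.0111
```

```bash
python3 -m creep '{"claw":[255],"slide":[[0,0,0]],"rot":[[0,0,0]]}';python3 -m creep '{"claw":[255],"slide":[[0,0,0]],"rot":[[0,0,0]]}';python3 -m creep '{"claw":[255],"slide":[[0,0,0]],"rot":[[0,0,0]]}'
```

```text
t: 14.17
position: [0.554, 0.0688, 0.0972]
orientation: [0.695, 0.129, -0.695, 0.13]
wrist_force: [-0.1, 0.3, -1.7]
opening: 0.0105
t: 14.25
position: [0.554, 0.0688, 0.0972]
orientation: [0.695, 0.129, -0.695, 0.13]
wrist_force: [-0.4, 0.4, -0.8]
opening: 0.0109
t: 14.33
position: [0.554, 0.0688, 0.0972]
orientation: [0.695, 0.129, -0.695, 0.13]
wrist_force: [0.4, 1.1, -1.8]
opening: 0.011
```

No contact yet (mean about −1.4 N, the gauge's weight).

```bash
python3 -m creep '{"claw":[255,255,255],"slide":[[0.3,0,0],[0.6,0,0],[0.6,0,0]],"rot":[[0,0,0],[0,0,0],[0,0,0]]}'
```

```text
t: 14.58
position: [0.5544, 0.0689, 0.0971]
orientation: [0.696, 0.129, -0.695, 0.13]
wrist_force: [-1.1, -0.2, 4.2]
opening: 0.0108
```

```bash
python3 -m creep '{"claw":[255,255],"slide":[[0,0,0],[0,0,0]],"rot":[[0,0,0],[0,0,0]]}'; python3 -m creep '{"claw":[240,225,210,200,195,195],"slide":[[0,0,0],[0,0,0],[0,0,0],[0,0,0],[0,0,0],[0,0,0]],"rot":[[0,0,0],[0,0,0],[0,0,0],[0,0,0],[0,0,0],[0,0,0]]}'
python3 - <<'E'
from h import *
st=arm.sense(); p=np.array(st['position'])
for c in ('wrist','side'):
    s=snap(c,c+'8.png')
    pt=proj(s,p-[0,0,.02]).astype(int)
    im=cv2.cvtColor(s['frame'],cv2.COLOR_RGB2BGR)[max(0,pt[1]-50):pt[1]+50,max(0,pt[0]-60):pt[0]+60]; cv2.imwrite(f'pics/{c}8z.png',cv2.resize(im,None,fx=6,fy=6,interpolation=cv2.INTER_CUBIC))
rel([.5543,.0689,.074])
E
```

```text
t: 14.75
position: [0.5544, 0.0688, 0.0971]
orientation: [0.696, 0.129, -0.695, 0.13]
wrist_force: [0.2, 1.1, 2.0]
opening: 0.0109
t: 15.25
position: [0.5543, 0.0688, 0.097]
orientation: [0.696, 0.129, -0.695, 0.13]
wrist_force: [0.0, -0.6, -1.3]
opening: 0.0197
t 15.35 pos [0.5543 0.0688 0.097 ] jaw yaw -68.93 tilt [ 0.0013 -0.0007 -1.    ] F [ 0.7632  0.3818 -0.9497] M [-0.0413 -0.0115  0.0176] open 0.0199 q [ 0.1027  0.5175  1.86   -0.0012  0.7628  1.3065]
slide [23.02 -0.11  0.03] rot [ 0.   -0.05 -0.06]
```

View pics/wrist8z.png

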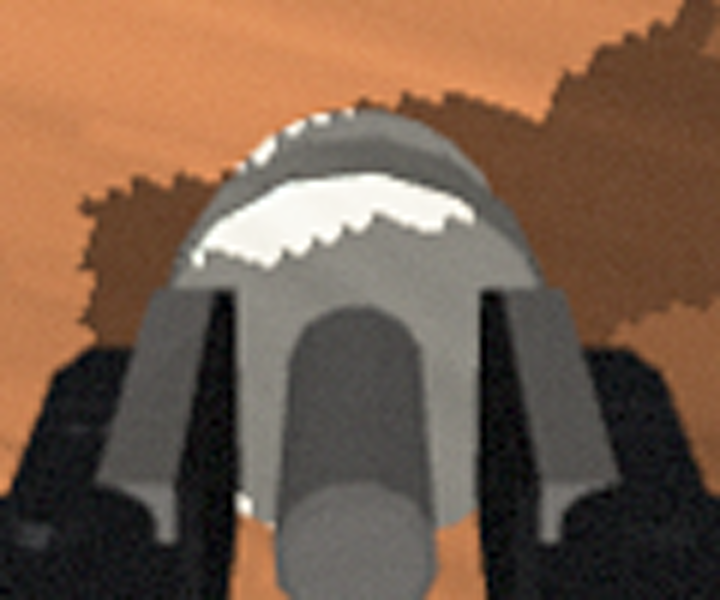

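View pics/side8z.png

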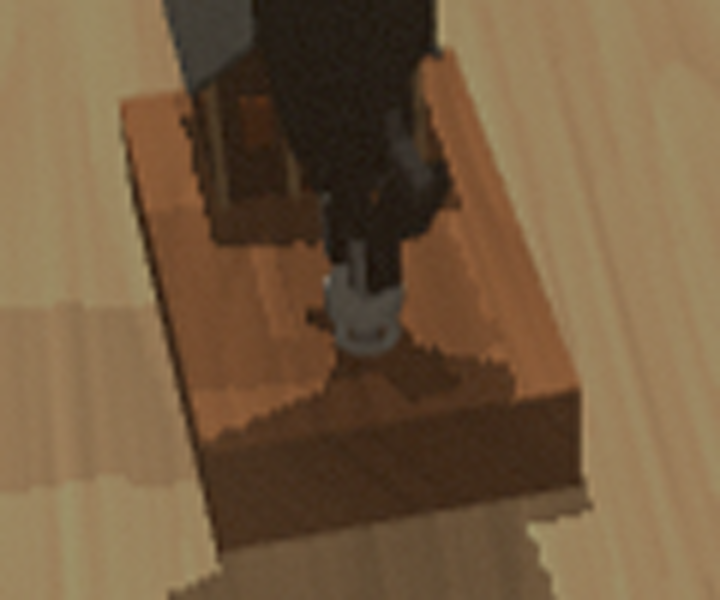

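```bash
python3 -m creep '{"claw":[195,195,195,195,195,195,195,195,195,195],"slide":[[1,0,0],[2,0,0],[3,0,0],[4,0,0],[4.7,0,0],[5.4,0,0],[6.1,0,0],[6.8,0,0],[7.5,0,0],[8.2,0,0]],"rot":[[0,0,0],[0,0,0],[0,0,0],[0,0,0],[0,0,0],[0,0,0],[0,0,0],[0,0,0],[0,0,0],[0,0,0]]}'
```

```text
t: 16.18
position: [0.5547, 0.0689, 0.0891]
orientation: [0.696, 0.129, -0.695, 0.13]
wrist_force: [-0.1, -0.8, 4.1]
opening: 0.0201
```

```bash
python3 -m creep '{"claw":[195,195,195,195,195,195,195,195,195,195],"slide":[[0.7,0,0],[1.4,0,0],[2.1,0,0],[2.8,0,0],[3.5,0,0],[4.2,0,0],[4.9,0,0],[5.6,0,0],[6.3,0,0],[7,0,0]],"rot":[[0,0,0],[0,0,0],[0,0,0],[0,0,0],[0,0,0],[0,0,0],[0,0,0],[0,0,0],[0,0,0],[0,0,0]]}'
python3 - <<'E'
from h import *
st=arm.sense(); p=np.array(st['position'])
for c in ('wrist','side'):
    s=snap(c,c+'9.png')
    pt=proj(s,p-[0,0,.01]).astype(int)
    im=cv2.cvtColor(s['frame'],cv2.COLOR_RGB2BGR)[max(0,pt[1]-50):pt[1]+50,max(0,pt[0]-60):pt[0]+60]; cv2.imwrite(f'pics/{c}9z.png',cv2.resize(im,None,fx=6,fy=6,interpolation=cv2.INTER_CUBIC))
rel([.5543,.0689,.074])
E
```

```text
t: 17.02
position: [0.5547, 0.0689, 0.082]
orientation: [0.696, 0.129, -0.695, 0.13]
wrist_force: [-1.2, -0.1, 3.7]
opening: 0.0201
t 17.12 pos [0.5546 0.0689 0.0819] jaw yaw -68.93 tilt [ 0.0018 -0.0006 -1.    ] F [ 0.0704 -0.4786  2.1363] M [ 0.0945  0.0639 -0.0434] open 0.0202 q [ 0.1027  0.5424  1.8645 -0.0012  0.733   1.3065]
slide [ 7.93 -0.15  0.28] rot [ 0.   -0.08 -0.07]
```

View pics/wrist9z.png

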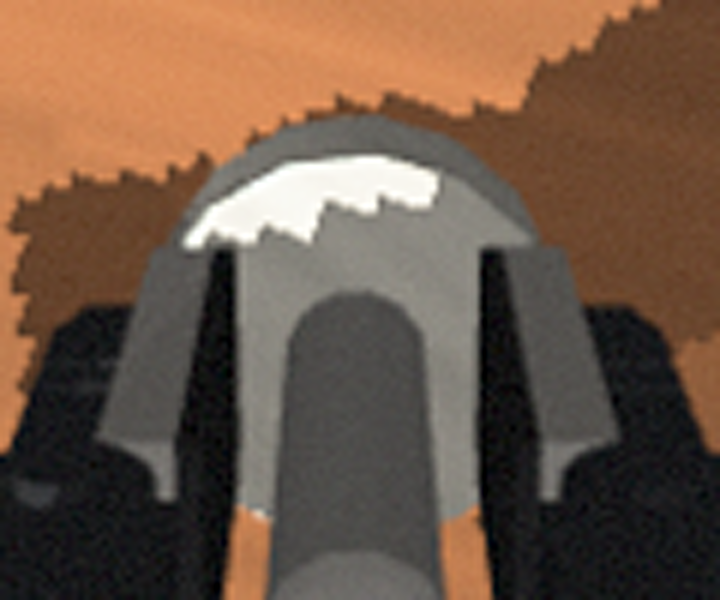

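View pics/side9z.png

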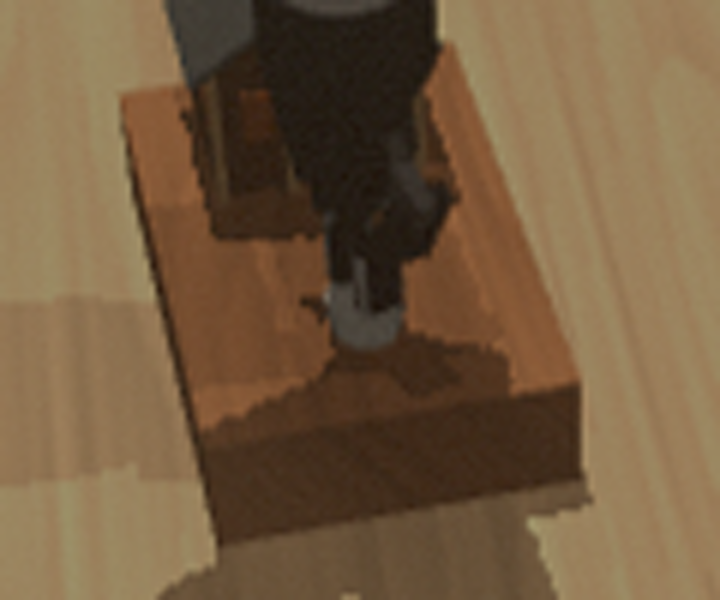

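```bash
python3 -m creep '{"claw":[195,195,195,195,195,195,195,195,195],"slide":[[0.6,0,0],[1.2,0,0],[1.8,0,0],[2.4,0,0],[3,0,0],[3.6,0,0],[4.2,0,0],[4.8,0,0],[5.4,0,0]],"rot":[[0,0,0],[0,0,0],[0,0,0],[0,0,0],[0,0,0],[0,0,0],[0,0,0],[0,0,0],[0,0,0]]}'
```

```text
t: 17.87
position: [0.5546, 0.0689, 0.0765]
orientation: [0.696, 0.129, -0.695, 0.13]
wrist_force: [0.1, 0.8, 3.7]
opening: 0.0201
```

```bash
python3 -m creep '{"claw":[195,195,195,195],"slide":[[0.4,0,0],[0.8,0,0],[1.2,0,0],[1.5,0,0]],"rot":[[0,0,0],[0,0,0],[0,0,0],[0,0,0]]}'
```

```text
t: 18.2
position: [0.5545, 0.0689, 0.0749]
orientation: [0.696, 0.129, -0.695, 0.13]
wrist_force: [-0.6, 0.0, 3.9]
opening: 0.0204
```

```bash
python3 -m creep '{"claw":[195,195,195],"slide":[[0.3,0,0],[0.6,0,0],[0.8,0,0]],"rot":[[0,0,0],[0,0,0],[0,0,0]]}'
```

```text
t: 18.45
position: [0.5545, 0.0688, 0.0742]
orientation: [0.696, 0.129, -0.695, 0.13]
wrist_force: [-1.8, 0.1, 7.6]
opening: 0.02
```

```bash
python3 -m creep '{"claw":[195,195,195],"slide":[[0.2,0,0],[0.4,0,0],[0.4,0,0]],"rot":[[0,0,0],[0,0,0],[0,0,0]]}'
```

```text
t: 18.7
position: [0.5545, 0.0689, 0.0742]
orientation: [0.696, 0.129, -0.695, 0.13]
wrist_force: [-1.1, 0.2, 8.3]
opening: 0.0199
```

```bash
python3 -m creep '{"claw":[195,185,170,160,150,150,150,150,150,150,150],"slide":[[-0.5,0,0],[-1,0,0],[-3,0,0],[-6,0,0],[-14,0,0],[-26,0,0],[-42,0,0],[-60,0,0],[-80,0,0],[-80,0,0],[-80,0,0]],"rot":[[0,0,0],[0,0,0],[0,0,0],[0,0,0],[0,0,0],[0,0,0],[0,0,0],[0,0,0],[0,0,0],[0,0,0],[0,0,0]]}'
python3 - <<'E'
from h import *
for c in ('wrist','side','scene'):
    s=snap(c,c+'10.png'); K,R,t=s['K'],s['R'],s['t']
    pt=proj(s,[.5545,.0689,.08]).astype(int)
    im=cv2.cvtColor(s['frame'],cv2.COLOR_RGB2BGR)[max(0,pt[1]-40):pt[1]+40,max(0,pt[0]-50):pt[0]+50]; cv2.imwrite(f'pics/{c}10z.png',cv2.resize(im,None,fx=6,fy=6,interpolation=cv2.INTER_CUBIC))
    Z=s['z_map'].astype(float); v,u=np.mgrid[:384,:512]
    W=(np.stack([u,v,np.ones_like(u)],-1)@np.linalg.inv(K).T*Z[...,None]-t)@R
    r=np.hypot(W[...,0]-.5545,W[...,1]-.0689)
    k=(r<.02)&(W[...,2]>.07)&(W[...,2]<.08)&(Z>0); q=W[k]
    if len(q)>10:
        A=np.c_[q[:,:2]-[.5545,.0689],np.ones(len(q))]; co=np.linalg.lstsq(A,q[:,2],rcond=None)[0]
        print(c,'collar top',len(q),np.median(q[:,2]),co,(q.min(0)+q.max(0))/2)
    k=(r>.022)&(r<.04)&(abs(W[...,2]-.062)<.006)&(Z>0); print('  base z',np.median(W[k][:,2]) if k.any() else None)
    for lo,hi in((.082,.1),(.1,.115),(.115,.14)):
        k=(r<.015)&(W[...,2]>lo)&(W[...,2]<hi)&(Z>0); q=W[k]
        if len(q)>5: print('  rod',lo,len(q),(q.min(0)+q.max(0))/2,q[:,2].max())
rel([.5543,.0689,.2])
E
```

```text
t: 19.62
position: [0.5555, 0.069, 0.1562]
orientation: [0.697, 0.129, -0.693, 0.13]
wrist_force: [1.1, 0.1, -0.6]
opening: 0.0349
wrist collar top 1211 0.07466331429845927 [-0.0158 -0.0033  0.0747] [0.5551 0.0697 0.075 ]
  base z 0.0626699373715958
  rod 0.082 111 [0.5572 0.0701 0.091 ] 0.09983600387409093
  rod 0.1 112 [0.5572 0.0703 0.1076] 0.11464877286855679
  rod 0.115 355 [0.5548 0.0697 0.1209] 0.12666688318623182
side collar top 83 0.07455980011535362 [-0.0001  0.0158  0.0745] [0.5561 0.0683 0.0749]
  base z 0.06277654187821416
  rod 0.082 21 [0.5558 0.0626 0.091 ] 0.09975705321580405
  rod 0.1 22 [0.5553 0.0648 0.1076] 0.11465645967791271
  rod 0.115 21 [0.5552 0.0662 0.1209] 0.12671356118560814
scene collar top 95 0.07355376873343131 [ 0.0007 -0.0107  0.0736] [0.5559 0.0695 0.075 ]
  base z 0.0612672901536737
  rod 0.082 21 [0.5576 0.0687 0.0919] 0.09958599622297573
  rod 0.1 15 [0.5572 0.0677 0.1073] 0.11402225680484167
  rod 0.115 22 [0.5557 0.0694 0.1211] 0.12589170669581234
t 19.77 pos [0.5538 0.0688 0.1538] jaw yaw -68.93 tilt [ 0.0006 -0.0007 -1.    ] F [0.2109 0.2594 0.2416] M [ 0.0044 -0.0166 -0.0138] open 0.035 q [ 0.1027  0.4295  1.8349 -0.001   0.8767  1.3064]
slide [-46.23   0.14  -0.48] rot [ 0.   -0.02 -0.05]
```

View pics/wrist10z.png

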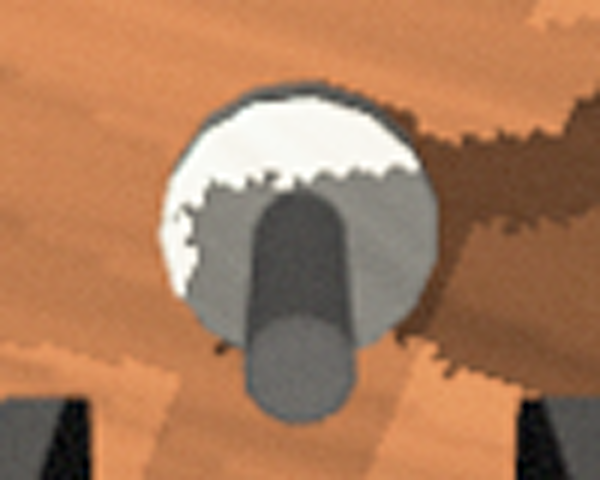

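View pics/side10z.png

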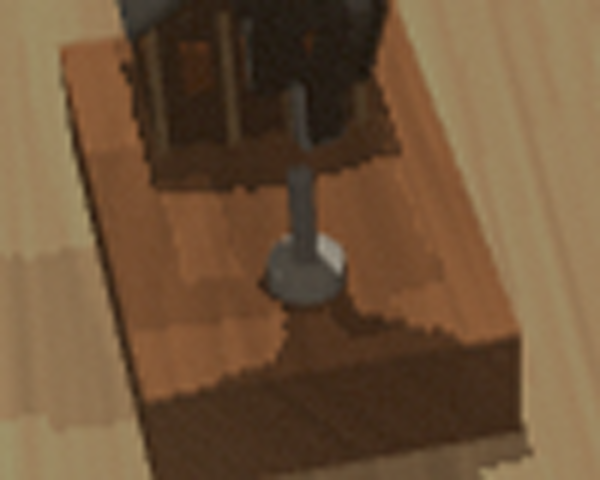

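View pics/scene10z.png

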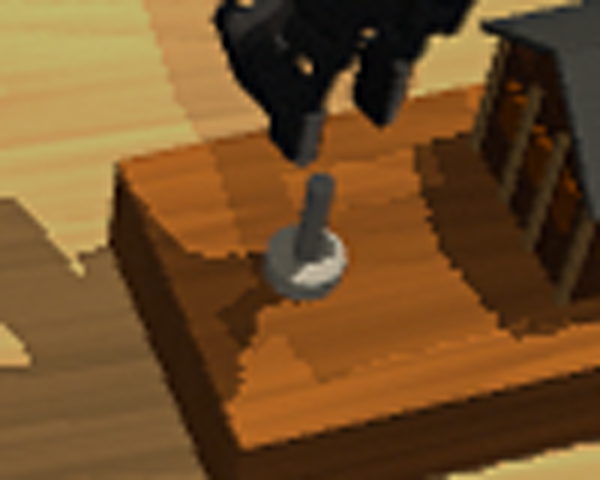

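```bash
python3 -m creep '{"claw":[150,150,150,150,150,150],"slide":[[-10,0,0],[-25,0,0],[-40,0,0],[-50,0,0],[-50,0,0],[-50,0,0]],"rot":[[0,0,0],[0,0,0],[0,0,0],[0,0,0],[0,0,0],[0,0,0]]}'
python3 - <<'E'
from h import *
snap('side','sideF.png'); rel([.5543,.0689,.2])
E
```

```text
t: 20.27
position: [0.5539, 0.0689, 0.204]
orientation: [0.696, 0.129, -0.695, 0.13]
wrist_force: [-0.5, -0.3, -0.4]
opening: 0.0348
t 20.32 pos [0.5534 0.0688 0.2034] jaw yaw -68.92 tilt [-0.     -0.0008 -1.    ] F [ 0.5386 -0.1604 -0.9475] M [-0.0472  0.0266 -0.0074] open 0.0348 q [ 0.1028  0.3604  1.8026 -0.001   0.9787  1.3064]
slide [ 3.37  0.25 -0.82] rot [-0.    0.02 -0.04]
```

View pics/sideF.png

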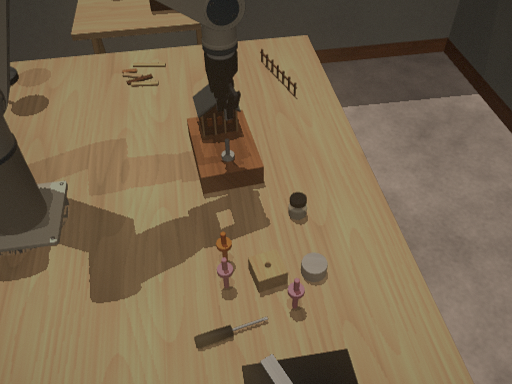

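The gauge stands in the socket at (227,150) with its collar on the base. The stand is empty, and the look-alikes, tin, jar and screwdriver are where they were.

```bash
python3 -c "
from station import arm
print(arm.finish_job())"
```

```text
the job is handed in; nothing more can be done
None
```

The gauge is standing upright in the mast socket, released, with its collar flat on the model base. I handed the job in at about 20.3 s of the 51 s allowed.

- **Seating the rod:** I lowered it in steps of under 1 mm. It met the socket floor at about 42.5 mm depth, with a contact reading of about 4 N. I eased that off before opening the fingers.
- **Setting the collar:** I pushed it down with the fingertips at about 4 N until it stopped on the base. The final push reached about 8 N.
- **Last checks:** The collar's top measured 11.8 to 12.3 mm above the base in all three cameras, which fits a 12 mm collar lying flat. The rod top was still at about 124.5 mm, as it was at floor contact, and the rod looked vertical.
- **Other things:** The look-alikes, tin, jar and screwdriver look unmoved in the final picture, and the gripper was clear of everything.
- **Disagreements:** The cameras differed by 1 to 3 mm on the socket and rod positions. I mostly followed the wrist camera, and the rod went in without side force. The collar's tilt from the depth images came out at 0.01 to 0.016 rad, with a different direction in each camera, so I took it as noise.

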